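# Press both corners of a sprung tilt mount to their scale marks

## Robot

A 6-joint arm with a two-finger parallel gripper is mounted at the origin on a cart in front of the work surface, level with it; the furniture and walls round the work are solid. World frame = base frame: x ahead of the robot, y to its left, z up, the work surface at z = 0. Lengths are in m, angles in rad, forces in N, time in s.
With the tool pointing down it reaches from about 0.35 to 0.975 m from the base axis. Payload 4.9 kg.
Tool frame: the origin (TCP) lies on the mounting face of the last link; the fingertips stand 173 mm ahead of it and the grasp point (between the pads) lies 155 mm ahead of it; z points along the fingers, y is the direction in which the jaws open and shut (so a half turn about z gives the same grasp; the last joint's range is limited). The gripper opens to 85 mm and grips with 20 to 120 N. Pads are 22 mm wide; open, the fingers measure 114 mm over their backs; the gripper's body (76 mm by 85 mm) begins 54 mm behind the grasp point. The pads swing forward as they close: fully open they stand 13 mm farther back than shut.
Start: joints at [-1.306, 0.053, 1.613, -0, 1.476, -0.119], TCP at [0.234, -0.58, 0.405] pointing down, gripper open.
Joint ranges: [-3.01, 3.01], [-1.01, 2.22], [0.06, 2.58], [-1.02, 4.17], [0.09, 2.62], [-3.14, 3.14]. Speed limits (rad/s): [2.57, 2.57, 3.14, 3.14, 3.14, 3.14].

## Interface

Orientations are given as a unit quaternion [w, x, y, z].
In Python, from plant import manip gives the robot as it stands.
- The arm moves only by the tool play_rows, never from a script. Its argument "increments" is a list of rows, each an object with "offset": the shift along the tool's x, y, z in mm, a list of three; "twist": the turn about the tool's z in rad; "grip": the opening, from 0 (shut) to 1 (fully open). In form: [{"offset": [dx, dy, dz], "twist": twist, "grip": grip}, ...]. A call has 1 to 5 rows; each row is the pose to reach, as a shift and turn from the pose commanded when the call began, along the tool's axes at that moment; what a row does not reach only later rows make up. A row lasts 1/12 s, in which the tool goes at most 41.7 mm and 7.16 degrees, less where a joint would pass 70% of its speed; a pose out of reach is approached as far as the arm can. A call with a gripper value outside its range is refused whole. The fingers move at their own pace and stop on an object; the grip force is fixed at half the most. Time passes only in rows, so rows that repeat a pose let the fingers close. It gives the time, the measured TCP pose, the force and the opening at its end, in the units of the state.
- manip.state(): the state, without advancing time (a new reading comes with each control period).
- manip.grab_frame(name): name is "side" or "top"; returns the picture (400x640x3 uint8, blue, green, red); there is no depth.
- manip.get_calibration(name): a dict with "fx", "fy", "cx", "cy" (pixels), "T" (4x4, takes a point from camera to world coordinates). Camera axes: x right, y down, z forward; pixel columns grow to the right and rows downward; lengths in m; the calibration is good to about 2 mm. A picture is of the moment at which its call begins. get_calibration takes no time and is no camera call.
- manip.job_done(): hands the job in, once; it reports no verdict.
Trained networks look in the newest picture that a camera, given by its name, has taken for a name from the list of things; names that differ only in an ending like _2 or _b are one class to them, and where a whole thing is asked for, a point or a joint stands for the part that bears it (a point fixed in the world has none). Each returns a list of dicts, best first, with "p" (0 to 1); they miss things now and then, are a little off and sometimes report something else, mostly with a low value. They report only what shows in the picture. A call takes as long as a camera call.
- manip.boxes_of(query, camera): "xyz" ([x, y, z] in m, in the coordinates of the camera as it stood for that picture, good to about 4 mm: the middle of the surface that is visible of it).
- manip.tip_of(query, camera): "xyz" ([x, y, z] in m, in the coordinates of the camera as it stood for that picture, good to about 4 mm: a listed point, or the origin of a listed thing).
The state is a dict: "time": time; "joint_pos": joint angles; "joint_vel": joint speeds; "joint_efforts": joint torques, N m; "tool_pos": TCP position; "tool_rot": TCP orientation; "contact_force": force on the tool from outside, world axes, zero at the start; "ft_torque": the same for the moment, N m; "gripper_width": opening from 0.0 (shut) to 1.0 (fully open).
Only numpy, scipy, OpenCV 4.12 (cv2) and the standard library are available. Lean on these libraries where they do the work, as an engineer would, in place of code of your own. Each camera call takes 0.05 s, during which the arm holds its last target. There are 200 camera calls.

## Task

Check the two springs of the shaft-alignment tilt mount: with the fingertips press the pad on its left corner down until that corner's pointer is level with the dark tab on its scale, not past it, keep it there for about a second, then let the corner spring back up; after that do the same with the right corner. Only press: do not lift or shift the mount, and leave the ring, bolt and tape lying beside it alone.

Things in the scene. Friction and masses are not known exactly. Their poses are not given: they have to be found in the camera images.
- mount: heavy grey cast base (about 3 kg), loose on the bench: a cross bar 56 x 330 x 16 mm with a foot behind. Origin: middle of the bar, underside; x away from the robot (yaw within 0.4 rad), y along the bar to its left end, z up. Two upright scales, 34 mm wide, 4 mm thick, 100 mm high over the bench, stand 136 mm left and right of the origin: its highest parts.
- tilt_plate: sprung V-shaped aluminium plate, 12 mm thick, mid-plane 70 mm above the bench at rest, with a low round mirror in the V. It turns on a ball at the V's far point (this origin, 85 mm along the base's +x; axes as the base's at rest). Its two near corners, 85 mm left (+y) and right (-y) of the base's origin, rest on springs and carry a pad and a pointer each.
- pad_left (a point): centre of the flat top of the left corner's round steel pad (30 mm across, 88 mm above the bench at rest). Pushed straight down it sinks on its spring: about 4 N to start, 9 N when 20 mm down; 25 mm is all its travel; no stop or click is felt at the mark. It springs back up by itself when let go.
- pointer_left (a point): tip of the dark pointer (6 mm thick) that sticks out sideways from the left corner, 45 mm beyond the pad's centre (+y of the base), 70 mm above the bench at rest; it sinks 1.27 times as far as the left pad. Pressing the right pad lets this tip rise by about a fifth of the right pointer's drop.
- mark_left (a point): the left mark: middle of the dark index tab (7 mm high, 50 mm wide) clamped across the face of the left scale, just behind the left pointer's tip, 12 to 24 mm below the pointer's rest height, different each time and on each side. The pointer is at the mark when its tip is at this point's height. Its z axis points up.
- pad_right (a point): centre of the flat top of the right corner's round steel pad (30 mm across, 88 mm above the bench at rest). Pushed straight down it sinks on its spring: about 4 N to start, 9 N when 20 mm down; 25 mm is all its travel; no stop or click is felt at the mark. It springs back up by itself when let go.
- pointer_right (a point): tip of the dark pointer (6 mm thick) that sticks out sideways from the right corner, 45 mm beyond the pad's centre (-y of the base), 70 mm above the bench at rest; it sinks 1.27 times as far as the right pad. Pressing the left pad lets this tip rise by about a fifth of the left pointer's drop.
- mark_right (a point): the right mark: middle of the dark index tab (7 mm high, 50 mm wide) clamped across the face of the right scale, just behind the right pointer's tip, 12 to 24 mm below the pointer's rest height, different each time and on each side. The pointer is at the mark when its tip is at this point's height. Its z axis points up.
- seal (a point): loose black and white seal ring, 62 mm across, 20 mm high, point 6 mm above its underside; bystander
- bolt_mid (a point): loose dark hex bolt, 72 mm long, 23 mm head, lying; point on its middle 10 mm up; bystander
- tape (a point): loose white roll of thread tape, 50 mm across, 14 mm high, point at its centre 7 mm up; bystander

How it is judged:
On the way, in this order (a step that is already met when the one before it is completed fails the run):
1. the left corner is pressed by the fingers with its pointer within 5 mm of its mark for 0.6 s (z of pointer_left in the frame of mark_left between -0.005 and 0.005 m and contact force between the fingers and tilt_plate above 1 N), for 0.6 s.
2. the left corner has sprung back up (height (world z) of pointer_left above 0.066 m), for 0.1 s.
3. the right corner is pressed by the fingers with its pointer within 5 mm of its mark for 0.6 s (z of pointer_right in the frame of mark_right between -0.005 and 0.005 m and contact force between the fingers and tilt_plate above 1 N), for 0.6 s.
At the end, for the whole second after the job is handed in: both corners are back up (pointer tips within 4 mm of their 70 mm rest height) and still; the mount stands within 15 mm, and the ring, bolt and tape within 20 mm, of where they were (height (world z) of each of pointer_left, pointer_right above 0.066 m and linear speed of tilt_plate below 0.01 m/s and distance of mount from where it was at the start of the episode below 0.015 m and distance of each of seal, bolt_mid, tape from where it was at the start of the episode below 0.02 m); the robot touches nothing.
It fails at once if a pointer is pressed more than 8 mm past its mark (z of pointer_left in the frame of mark_left below -0.008 m or z of pointer_right in the frame of mark_right below -0.008 m).
It fails at once if the mount is lifted, tipped or shifted (distance of mount from where it was at the start of the episode above 0.015 m or height (world z) of mount above 0.008 m or angle between mount's own z axis and vertical above 0.08 rad).
It fails at once if a bystander is moved or lifted (distance of any of seal, bolt_mid, tape from where it was at the start of the episode above 0.02 m).
It also fails if it takes over 51 s, if anything falls off the work surface, if the arm or the gripper's body presses on something with over 40 N, if the wrist force passes 120 N, or if a joint passes its speed limit or range.

## Working session

There is one attempt and no reset: what is moved stays moved. The work goes in short steps, Python scripts to look and compute and a tool call to move; the robot and the scene stay as the last step left them, time stands still between calls to the robot, and variables do not carry over. Pictures are saved under pics/ and viewed, about 8 in all and at most 12, crops included, and the job is handed in when it is done.

Besides the shell and the picture viewer there is one more tool, called after ">>>" as name(argument=value, ...), one argument or row to a line, values as JSON. play_rows: Moves the arm, as the interface text tells. Its arguments: {"type":"object","properties":{"increments":{"type":"array"}},"required":["increments"]}

```bash
mkdir -p pics && cat > h.py <<'E'
from plant import manip
import numpy as np, cv2
def world(cam,p):
    T=np.array(manip.get_calibration(cam)["T"]); return T[:3,:3]@np.array(p)+T[:3,3]
def proj(cam,P):
    c=manip.get_calibration(cam); T=np.linalg.inv(np.array(c["T"])); q=T[:3,:3]@np.array(P)+T[:3,3]
    return np.array([c["fx"]*q[0]/q[2]+c["cx"],c["fy"]*q[1]/q[2]+c["cy"]])
E
python3 - <<'E'
from h import *
np.set_printoptions(precision=4,suppress=True)
for c in("side","top"):
    cal=manip.get_calibration(c); print(c,cal["fx"],np.array(cal["T"]))
    im=manip.grab_frame(c); cv2.imwrite(f"pics/{c}0.png",im)
    for n in("mount","tilt_plate","pad_left","pad_right","pointer_left","pointer_right","mark_left","mark_right","seal","bolt_mid","tape"):
        for d in manip.tip_of(n,c)[:2]: w=world(c,d["xyz"]); print(n,round(d["p"],2),w,proj(c,w).round())
s=manip.state(); print(s["time"],s["tool_pos"],s["tool_rot"],s["gripper_width"],s["contact_force"])
E
```

```text
side 407.5336131393339 [[-0.9438 -0.1836  0.2749  0.3371]
 [-0.3298  0.5782 -0.7462  0.5449]
 [-0.0219 -0.795  -0.6063  0.6146]
 [ 0.      0.      0.      1.    ]]
mount 0.69 [ 0.7131 -0.183   0.0127] [283. 201.]
tilt_plate 0.89 [ 0.6224 -0.1845  0.0697] [316. 188.]
tilt_plate 0.63 [0.4121 0.1171 0.004 ] [372. 334.]
pad_left 0.81 [ 0.5637 -0.0778  0.086 ] [325. 214.]
pad_left 0.54 [ 0.7123 -0.187   0.0111] [284. 200.]
pointer_left 0.81 [ 0.5738 -0.0405  0.0712] [315. 230.]
pointer_right 0.95 [ 0.5081 -0.2936  0.0687] [375. 172.]
mark_left 0.6 [ 0.5735 -0.0439  0.0483] [316. 237.]
mark_right 0.53 [ 0.5243 -0.2945  0.0591] [369. 174.]
seal 0.62 [0.4139 0.1155 0.0056] [371. 332.]
bolt_mid 0.68 [0.4886 0.1281 0.0121] [328. 324.]
bolt_mid 0.58 [0.4135 0.1149 0.0017] [371. 333.]
tape 0.48 [ 0.7133 -0.1837  0.0118] [283. 201.]
top 511.84076328884066 [[ 0.0226 -0.996   0.0866  0.4903]
 [-0.9997 -0.0232 -0.0061 -0.0784]
 [ 0.0081 -0.0864 -0.9962  1.105 ]
 [ 0.      0.      0.      1.    ]]
mount 0.71 [ 0.5362 -0.1622 -0.0021] [362. 213.]
tilt_plate 0.74 [ 0.6175 -0.1845  0.0713] [376. 172.]
pad_left 0.56 [ 0.5563 -0.0832  0.0831] [326. 200.]
pad_right 0.96 [ 0.5156 -0.2514  0.0849] [410. 222.]
pointer_left 0.58 [ 0.5661 -0.039   0.0706] [304. 195.]
pointer_left 0.33 [ 0.517  -0.291   0.0564] [427. 222.]
pointer_right 0.65 [ 0.5074 -0.2885  0.071 ] [427. 227.]
pointer_right 0.44 [ 0.6181 -0.1836  0.0711] [376. 171.]
mark_left 0.64 [ 0.5737 -0.0437  0.05  ] [307. 192.]
mark_right 0.44 [ 0.5123 -0.2939  0.0555] [428. 225.]
mark_right 0.39 [0.4933 0.131  0.0078] [224. 230.]
seal 0.78 [ 0.4129  0.116  -0.0007] [231. 268.]
bolt_mid 0.75 [0.4944 0.1298 0.0137] [224. 229.]
bolt_mid 0.71 [ 0.5157 -0.2523  0.0853] [410. 222.]
tape 0.94 [ 0.7153 -0.1855  0.0065] [374. 131.]
1.2 [ 0.234  -0.5795  0.4047] [ 0.      0.9816  0.1907 -0.    ] 0.9946994966717312 [-0.4697  0.272   0.0838]
```

```bash
python3 - <<'E'
from h import *
a=cv2.imread("pics/side0.png");b=cv2.imread("pics/top0.png")
A=cv2.resize(a[130:280,240:440],(800,600),interpolation=cv2.INTER_CUBIC)
cv2.imwrite("pics/sc.png",A)
cv2.imwrite("pics/tc.png",cv2.resize(b[110:290,210:450],(800,600),interpolation=cv2.INTER_CUBIC))
E
```

```text
(no output)
```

View pics/sc.png

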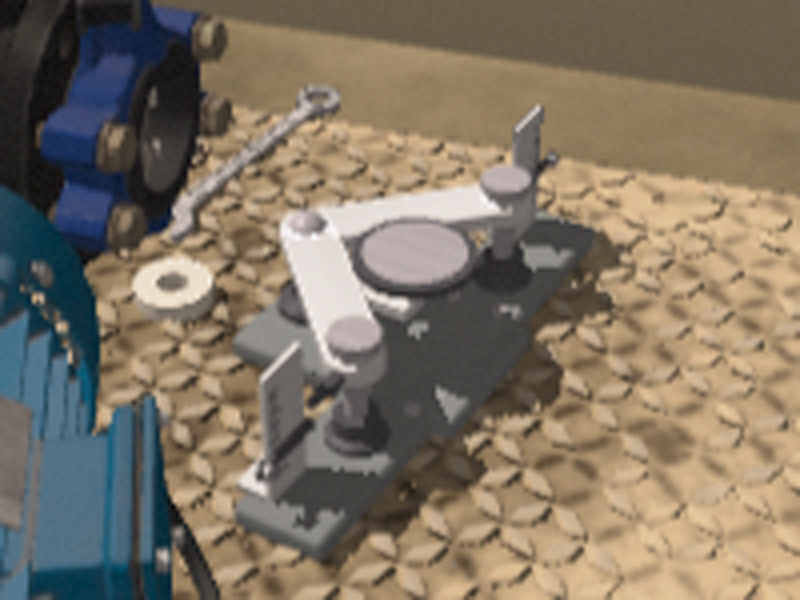

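View pics/tc.png

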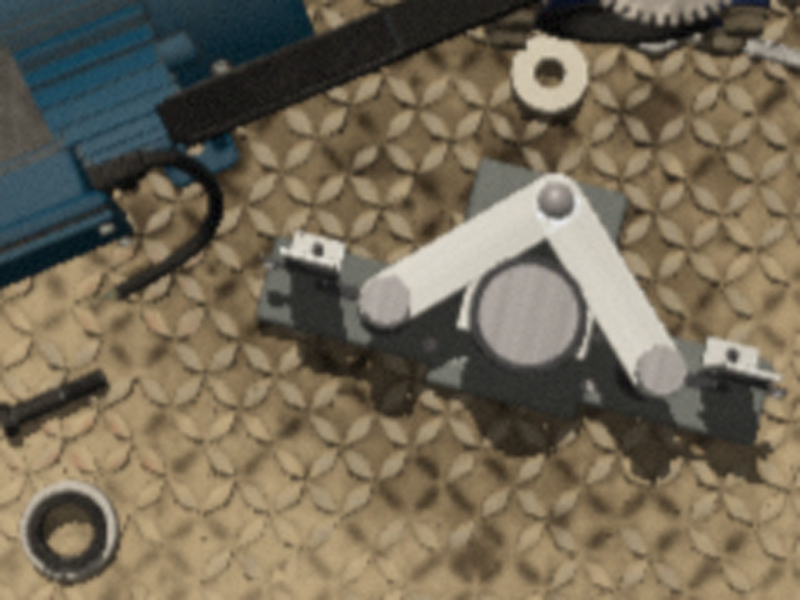

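The side crop shows the left pad at (353,333) and the right pad at (505,182). The left tab shows dark across the scale at about (285,450), and the right pointer and tab are at about (548,160). The top crop confirms the pads at (385,300) and (660,370), with the mount yawed about -0.25. Next I'll average more readings.

```bash
python3 - <<'E'
from h import *
from scipy.optimize import least_squares
np.set_printoptions(precision=4,suppress=True)
loc={"pad_left":(0,.085,.088),"pad_right":(0,-.085,.088),"pointer_left":(0,.130,.070),"pointer_right":(0,-.130,.070),"tilt_plate":(.085,0,.07)}
obs=[];marks=[]
for k in range(3):
  for c in("side","top"):
    im=manip.grab_frame(c)
    for n in list(loc)[:4]+["mark_left","mark_right"]:
      for d in manip.tip_of(n,c)[:1]:
        w=world(c,d["xyz"])
        (marks if "mark" in n else obs).append((n,c,d["p"],w))
rot=lambda t:np.array([[np.cos(t),-np.sin(t)],[np.sin(t),np.cos(t)]])
def res(q):
    return np.concatenate([(rot(q[2])@np.array(loc[n][:2])+q[:2]-w[:2])*500 for n,c,p,w in obs])
r=least_squares(res,[.537,-.166,-.25],loss="soft_l1"); print(r.x)
for n,c,p,w in obs:
    m=np.append(rot(r.x[2])@np.array(loc[n][:2])+r.x[:2],loc[n][2]); print(n,c,round(p,2),(w-m)*1000, proj(c,w)-proj(c,m))
for n,c,p,w in marks: print(n,c,round(p,2),w,proj(c,w))
for n in loc: print(n,np.append(rot(r.x[2])@np.array(loc[n][:2])+r.x[:2],loc[n][2]))
np.save("pose.npy",r.x)
a=manip.grab_frame("side");b=manip.grab_frame("top");cv2.imwrite("pics/s1.png",a);cv2.imwrite("pics/t1.png",b)
cv2.imwrite("pics/both.png",cv2.resize(np.hstack([a,b]),(800,250),interpolation=cv2.INTER_AREA))
print(manip.state()["time"])
E
```

```text
[ 0.5384 -0.1656 -0.2357]
pad_left side 0.94 [0.4354 3.6985 2.5891] [-0.7908  0.0361]
pad_right side 0.72 [0.9961 0.186  3.4409] [-0.3697 -1.2575]
pointer_left side 0.92 [ 3.3167 -3.7261  1.4041] [-0.9221 -1.9872]
pointer_right side 0.91 [0.8627 0.2161 1.6553] [-0.3276 -0.5805]
pad_left top 0.68 [-0.2484  0.0141 -3.4044] [-0.0201  0.2374]
pad_right top 0.97 [-4.0736 -5.0087 -2.2252] [2.3092 2.1344]
pointer_left top 0.95 [-3.2439 -4.6006 -2.6587] [2.269  1.7439]
pointer_right top 0.82 [ 0.2986  1.4641 -0.6903] [-0.7929 -0.1603]
pad_left side 0.87 [ 2.032   4.9129 -2.3054] [-1.6686  2.0839]
pad_right side 0.59 [2.2261 0.84   4.5131] [-0.9293 -1.5822]
pointer_left side 0.94 [3.2287 1.0741 1.3936] [-1.6935 -0.507 ]
pointer_right side 0.66 [ 0.866  -0.2996  0.1473] [-0.3127 -0.1703]
pad_left top 0.8 [-2.1075  1.6022  0.2387] [-0.8282  1.03  ]
pad_right top 0.87 [-1.8973 -2.9698 -3.5543] [1.1821 1.0303]
pointer_left top 0.82 [-2.1738 -2.6394  1.8389] [1.2435 1.0316]
pointer_right top 0.74 [-1.4452  2.3172 -1.6502] [-1.3158  0.7003]
pad_left side 0.6 [-0.0279  4.3061  4.2703] [-0.6866 -0.38
[... 732 characters left out ...]
6 [ 0.5728 -0.0422  0.0469] [315.6815 238.1377]
mark_right side 0.49 [ 0.5069 -0.2932  0.0695] [375.6411 171.6411]
mark_left top 0.51 [ 0.5756 -0.0418  0.0461] [305.8342 191.5745]
mark_right top 0.45 [ 0.5143 -0.2924  0.0563] [427.3033 223.8421]
mark_left side 0.37 [ 0.5729 -0.0384  0.0454] [315.0369 239.8031]
mark_right side 0.46 [ 0.5183 -0.2502  0.0883] [367.1117 173.5384]
mark_left top 0.43 [ 0.5764 -0.0403  0.0503] [305.0759 191.0046]
mark_right top 0.64 [ 0.5128 -0.289   0.0558] [425.5658 224.5156]
pad_left [ 0.5583 -0.083   0.088 ]
pad_right [ 0.5186 -0.2483  0.088 ]
pointer_left [ 0.5688 -0.0392  0.07  ]
pointer_right [ 0.5081 -0.292   0.07  ]
tilt_plate [ 0.6211 -0.1855  0.07  ]
3.4
```

View pics/both.png

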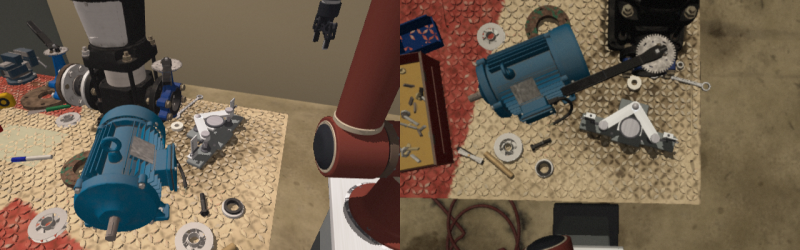

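The full views show the motor to the left of the mount, about 12 cm from the left pad, and free space above. Mark heights come out at about 48 mm left and 57 mm right. I'm moving over the left pad with the fingers closed.

>>> play_rows(
  increments=[
    {"offset":[32,-23,0],"twist":0,"grip":0},
    {"offset":[65,-45,0],"twist":0,"grip":0},
    {"offset":[97,-68,0],"twist":0,"grip":0},
    {"offset":[130,-90,0],"twist":0,"grip":0},
    {"offset":[162,-113,0],"twist":0,"grip":0},
  ],
)

```text
time: 3.82
tool_pos: [0.3426, -0.4125, 0.4048]
tool_rot: [0.0, 0.982, 0.19, 0.0]
contact_force: [1.1, 0.2, -0.4]
gripper_width: 0.299
```

>>> play_rows(
  increments=[
    {"offset":[32,-23,5],"twist":0,"grip":0},
    {"offset":[65,-45,10],"twist":0,"grip":0},
    {"offset":[97,-68,15],"twist":0,"grip":0},
    {"offset":[130,-90,20],"twist":0,"grip":0},
    {"offset":[162,-113,25],"twist":0,"grip":0},
  ],
)

```text
time: 4.23
tool_pos: [0.4505, -0.2468, 0.3798]
tool_rot: [0.0, 0.982, 0.191, 0.0]
contact_force: [0.5, -0.8, 1.3]
gripper_width: 0.002
```

>>> play_rows(
  increments=[
    {"offset":[35,-25,10],"twist":0,"grip":0},
    {"offset":[70,-50,20],"twist":0,"grip":0},
    {"offset":[105,-74,30],"twist":0,"grip":0},
    {"offset":[140,-98,40],"twist":0,"grip":0},
    {"offset":[162,-113,50],"twist":0,"grip":0},
  ],
)

```text
time: 4.65
tool_pos: [0.5588, -0.0809, 0.3301]
tool_rot: [0.0, 0.982, 0.191, 0.001]
contact_force: [0.8, -1.9, -0.7]
gripper_width: 0.006
```

```bash
python3 - <<'E'
from h import *
from scipy.spatial.transform import Rotation as R
np.set_printoptions(precision=4,suppress=True)
a=manip.grab_frame("side");b=manip.grab_frame("top")
s=manip.state(); print(s["time"],s["tool_pos"],s["tool_rot"],s["contact_force"],s["gripper_width"])
q=s["tool_rot"];M=R.from_quat([q[1],q[2],q[3],q[0]]).as_matrix()
for n,t in(("L",[.5583,-.083,.088+.173]),("R",[.5186,-.2483,.088+.173])): print(n,M.T@(np.array(t)-s["tool_pos"])*1000)
tip=s["tool_pos"]+M@[0,0,.173]; print(proj("side",tip),proj("top",tip))
A=cv2.resize(a[130:270,250:410],(400,350),interpolation=cv2.INTER_CUBIC);B=cv2.resize(b[120:260,290:450],(400,350),interpolation=cv2.INTER_CUBIC)
cv2.imwrite("pics/c2.png",np.hstack([A,B]))
E
```

```text
4.75 [ 0.5587 -0.0793  0.3274] [-0.0014  0.9811  0.1935 -0.0012] [ 0.1823 -0.5323 -0.4495] 0.0014830115141470147
L [-1.6958  3.5111 66.3803]
R [-101.1867  141.3576   66.1289]
[327.179  187.2254] [323.6265 196.6064]
```

View pics/c2.png

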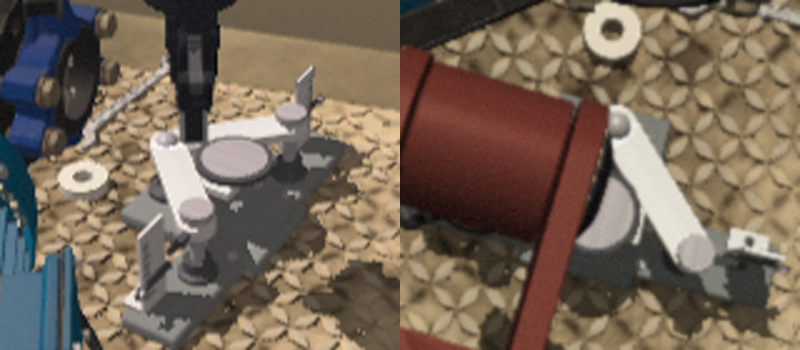

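In the side crop the fingertips are at (193,140), i.e. px (327,186), which matches the projection. I'm descending to about 8 mm above the pad.

>>> play_rows(
  increments=[
    {"offset":[-2,2,20],"twist":0,"grip":0},
    {"offset":[-2,2,40],"twist":0,"grip":0},
    {"offset":[-2,2,55],"twist":0,"grip":0},
    {"offset":[-2,2,55],"twist":0,"grip":0},
    {"offset":[-2,2,55],"twist":0,"grip":0},
  ],
)

```text
time: 5.17
tool_pos: [0.5562, -0.0862, 0.2742]
tool_rot: [-0.0, 0.982, 0.19, -0.001]
contact_force: [-0.1, -0.9, 0.6]
gripper_width: 0.001
```

```bash
cat > look.py <<'E'
from h import *
import sys
np.set_printoptions(precision=4,suppress=True)
side=sys.argv[1]; N=int(sys.argv[2]); pose=np.load("pose.npy")
s=manip.state(); print(s["time"],s["tool_pos"],s["contact_force"])
for k in range(N):
    a=manip.grab_frame("side")
    for n in("pointer_"+side,"mark_"+side):
        for d in manip.tip_of(n,"side")[:1]: w=world("side",d["xyz"]); print(n,round(d["p"],2),w,proj("side",w))
x,y=(250,170) if side=="left" else (320,130)
cv2.imwrite(f"pics/{sys.argv[3]}.png",cv2.resize(a[y:y+100,x:x+100],(600,600),interpolation=cv2.INTER_CUBIC))
print(manip.state()["time"])
E
python3 look.py left 3 l0
```

```text
5.1667 [ 0.5562 -0.0862  0.2742] [-0.0727 -0.9359  0.6354]
pointer_left 0.89 [ 0.5675 -0.0424  0.075 ] [317.7193 228.2973]
mark_left 0.37 [ 0.5743 -0.0476  0.0489] [315.8549 235.6171]
pointer_left 0.78 [ 0.5746 -0.0445  0.0757] [314.8014 226.6922]
mark_left 0.56 [ 0.5769 -0.0419  0.0505] [313.742  236.5502]
pointer_left 0.69 [ 0.5729 -0.0401  0.0727] [314.8796 229.3442]
mark_left 0.64 [ 0.5746 -0.0474  0.045 ] [315.7802 237.0644]
5.6167
```

View pics/l0.png

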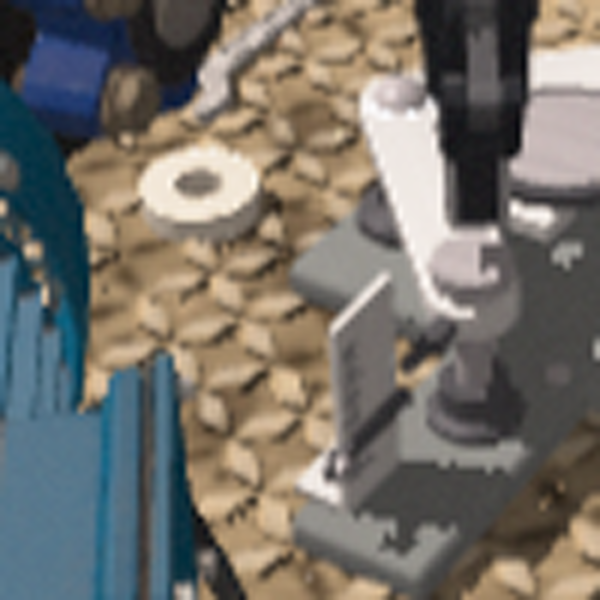

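The tab runs across the crop from (330,472) to (410,395), and the pointer tip is at about (400,360). I'll overlay the model on the unobstructed frame to check the mark heights.

```bash
cat > ov.py <<'E'
from h import *
p=np.load("pose.npy"); a=cv2.imread("pics/s1.png")
def W(x,y,z): c,s=np.cos(p[2]),np.sin(p[2]); return [p[0]+c*x-s*y,p[1]+s*x+c*y,z]
out=[]
for (x0,y0,sg,zm) in((285,205,1,.0483),(345,145,-1,.0568)):
    k=8; I=cv2.resize(a[y0:y0+60,x0:x0+50],None,fx=k,fy=k,interpolation=cv2.INTER_CUBIC); J=I.copy()
    P=lambda x,y,z:tuple(int(v) for v in ((proj("side",W(x,y,z))-[x0,y0]+.5)*k))
    for pts,col in(([(.009,sg*.136+.017,.1),(.009,sg*.136-.017,.1),(.009,sg*.136-.017,.016),(.009,sg*.136+.017,.016)],(0,200,0)),
        ([(.006,sg*.136+.025,zm+.0035),(.006,sg*.136-.025,zm+.0035),(.006,sg*.136-.025,zm-.0035),(.006,sg*.136+.025,zm-.0035)],(0,0,255)),
        ([(0,sg*.13,.07),(0,sg*.10,.07)],(255,0,0))):
        cv2.polylines(J,[np.array([P(*q) for q in pts],np.int32)],True,col,1)
    out.append(np.vstack([I,J]) if 0 else J); out.append(I)
R=np.vstack([np.hstack(out[:2]),np.hstack(out[2:])]); cv2.imwrite("pics/ov.png",cv2.resize(R,(500,600),interpolation=cv2.INTER_AREA))
E
python3 ov.py
```

```text
(no output)
```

View pics/ov.png

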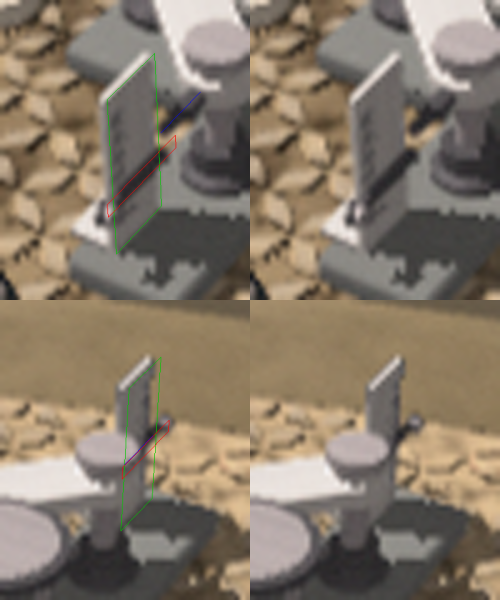

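```bash
cat > prof.py <<'E'
from h import *
p=np.load("pose.npy"); a=cv2.cvtColor(cv2.imread("pics/s1.png"),cv2.COLOR_BGR2GRAY).astype(int)
def W(x,y,z): c,s=np.cos(p[2]),np.sin(p[2]); return [p[0]+c*x-s*y,p[1]+s*x+c*y,z]
print("cols",list(range(303,322)))
for r in range(213,258): print(r,a[r,303:322])
for x in(.005,.008,.011):
  for y in(.119,.136,.153): print(x,y,[proj("side",W(x,y,z)).round(1).tolist() for z in(.1,.058,.052,.046,.016)])
print([proj("side",W(0,y,.07)).round(1).tolist() for y in(.13,.12,.11)])
E
python3 prof.py
```

```text
cols [303, 304, 305, 306, 307, 308, 309, 310, 311, 312, 313, 314, 315, 316, 317, 318, 319, 320, 321]
213 [145 144 144 143 141 143 143 142 141 142 141 144 143 141 148 166 231 230
 207]
214 [144 143 141 143 143 142 143 142 142 141 142 143 145 144 142 160 228 230
 187]
215 [142 143 145 144 143 142 142 142 142 144 172 173 146 143 142 151 190 230
 198]
216 [140 143 147 146 142 142 143 142 142 171 219 188 144 142 141 147 161 232
 221]
217 [119 129 136 137 142 142 143 143 172 215 201 119 126 143 143 142 161 226
 228]
218 [ 95 103 111 124 130 135 139 172 219 200 116 105 115 141 144 143 150 188
 227]
219 [ 86  89  92  95 106 117 163 218 203 118 103 105 118 140 141 143 144 167
 222]
220 [ 70  79  84  89  92 142 206 200 118 104 102 103 123 139 141 142 143 166
 194]
221 [ 69  71  76  76 133 205 191 114 106 102 103 103 115 136 140 142 140 150
 165]
222 [ 96  81  74 132 202 192 113 103 106 102 103 105 106 119 126 121 136 141
 155]
223 [109  90 134 208 195 112 102 104 104 101 104 104  98  93 103  78 120 131
 135]
224 [120 111 191 198 116 102 102 101 105 103 100 103 102  85  88  92  95 106
 102]
225
[... 2921 characters left out ...]

0.005 0.153 [[307.6, 225.1], [308.5, 241.0], [308.6, 243.2], [308.8, 245.4], [309.4, 256.0]]
0.008 0.119 [[315.9, 215.3], [316.6, 231.1], [316.7, 233.3], [316.7, 235.4], [317.2, 245.9]]
0.008 0.136 [[311.2, 219.9], [312.0, 235.7], [312.1, 237.9], [312.2, 240.1], [312.8, 250.6]]
0.008 0.153 [[306.3, 224.6], [307.3, 240.5], [307.4, 242.7], [307.6, 244.9], [308.2, 255.4]]
0.011 0.119 [[314.7, 214.9], [315.4, 230.6], [315.5, 232.8], [315.6, 234.9], [316.0, 245.4]]
0.011 0.136 [[309.9, 219.4], [310.8, 235.2], [310.9, 237.4], [311.0, 239.6], [311.6, 250.1]]
0.011 0.153 [[305.0, 224.1], [306.1, 240.0], [306.2, 242.2], [306.4, 244.4], [307.0, 254.9]]
[[316.7, 231.0], [319.4, 228.3], [322.0, 225.6]]
```

```bash
python3 - <<'E'
from h import *
s=manip.state(); print(s["time"],s["tool_pos"],s["contact_force"])
p=np.load("pose.npy"); a=cv2.cvtColor(cv2.imread("pics/s1.png"),cv2.COLOR_BGR2GRAY).astype(int)
def W(x,y,z): c,s=np.cos(p[2]),np.sin(p[2]); return [p[0]+c*x-s*y,p[1]+s*x+c*y,z]
print("cols",list(range(364,384)))
for r in range(155,192): print(r,*a[r,364:384])
for x in(.007,.010):
  for y in(-.119,-.136,-.153,-.161): print(x,y,[proj("side",W(x,y,z)).round(1).tolist() for z in(.1,.058,.052,.046,.016)])
print([proj("side",W(0,y,.07)).round(1).tolist() for y in(-.13,-.12,-.11)], proj("side",W(0,-.085,.088)),proj("side",W(0,.085,.088)))
E
```

```text
5.6167 [ 0.55677146 -0.08587315  0.27533156] [ 0.55388657 -0.74127822  0.00753191]
cols [364, 365, 366, 367, 368, 369, 370, 371, 372, 373, 374, 375, 376, 377, 378, 379, 380, 381, 382, 383]
155 127 128 129 130 129 130 134 136 134 134 135 133 133 132 130 130 129 131 131 129
156 129 125 127 127 128 129 133 135 134 129 177 123 129 129 130 129 129 131 131 130
157 132 130 127 127 129 127 129 131 130 172 201 95 125 128 128 129 128 130 130 128
158 130 129 128 125 125 128 130 129 174 199 115 94 125 128 129 126 127 129 129 127
159 131 128 127 128 124 128 125 167 197 117 103 98 125 130 130 126 127 126 125 126
160 132 130 126 129 130 126 168 193 114 105 102 94 129 127 129 127 127 128 126 128
161 133 130 133 130 133 166 194 114 103 100 91 128 131 130 127 125 126 128 128 129
162 133 131 133 133 125 188 115 103 104 96 86 126 131 130 128 130 126 128 129 128
163 131 131 132 132 110 111 105 99 103 103 95 127 130 129 130 129 127 127 127 125
164 125 128 129 130 108 110 103 102 103 100 74 126 129 128 129 128 127 126 125 124
165 126 127 126 128 118 108 103 101 105 87 74 128 129 128 127 129 127 125 124 122
[... 2160 characters left out ...]
5.8], [373.2, 177.8], [372.5, 187.6]]
0.007 -0.153 [[377.5, 156.2], [376.5, 170.6], [376.4, 172.6], [376.2, 174.6], [375.6, 184.4]]
0.007 -0.161 [[378.9, 154.8], [377.9, 169.2], [377.8, 171.2], [377.7, 173.2], [377.0, 182.9]]
0.01 -0.119 [[370.0, 162.1], [369.1, 176.7], [369.0, 178.7], [368.9, 180.7], [368.4, 190.6]]
0.01 -0.136 [[373.2, 158.9], [372.3, 173.5], [372.2, 175.5], [372.1, 177.5], [371.5, 187.3]]
0.01 -0.153 [[376.4, 155.9], [375.4, 170.3], [375.3, 172.3], [375.2, 174.3], [374.5, 184.1]]
0.01 -0.161 [[377.9, 154.4], [376.9, 168.9], [376.7, 170.9], [376.6, 172.8], [376.0, 182.6]]
[[375.1, 171.6], [373.2, 173.5], [371.3, 175.5]] [366.772301  174.0564275] [328.31975529 212.33815151]
```

Using the scale edges as reference in the side image, the left mark is at about 46.5–48 mm and the right at about 57–58 mm. So the pad travel is about 17.5 mm left and 10 mm right. I'm now approaching contact on the left.

>>> play_rows(
  increments=[
    {"offset":[2,-2,5],"twist":0,"grip":0},
    {"offset":[2,-2,10],"twist":0,"grip":0},
    {"offset":[2,-2,12],"twist":0,"grip":0},
    {"offset":[2,-2,12],"twist":0,"grip":0},
    {"offset":[2,-2,12],"twist":0,"grip":0},
  ],
)

```text
time: 6.03
tool_pos: [0.5576, -0.0831, 0.2621]
tool_rot: [-0.0, 0.982, 0.191, -0.0]
contact_force: [0.1, 0.5, 0.4]
gripper_width: 0.002
```

>>> play_rows(
  increments=[
    {"offset":[0,0,2],"twist":0,"grip":0},
    {"offset":[0,0,4],"twist":0,"grip":0},
    {"offset":[0,0,5],"twist":0,"grip":0},
    {"offset":[0,0,5],"twist":0,"grip":0},
    {"offset":[0,0,5],"twist":0,"grip":0},
  ],
)

```text
time: 6.45
tool_pos: [0.558, -0.0831, 0.2586]
tool_rot: [-0.0, 0.982, 0.191, 0.0]
contact_force: [-1.1, 2.2, 5.8]
gripper_width: -0.001
```

>>> play_rows(
  increments=[
    {"offset":[0,0,3],"twist":0,"grip":0},
    {"offset":[0,0,6],"twist":0,"grip":0},
    {"offset":[0,0,9],"twist":0,"grip":0},
    {"offset":[0,0,9],"twist":0,"grip":0},
    {"offset":[0,0,9],"twist":0,"grip":0},
  ],
)

```text
time: 6.87
tool_pos: [0.558, -0.0827, 0.2498]
tool_rot: [-0.001, 0.982, 0.191, 0.0]
contact_force: [-3.0, 3.0, 7.4]
gripper_width: -0.002
```

```bash
python3 look.py left 2 l1 && python3 -c "
from plant import manip
s=manip.state();print(s['tool_pos'],s['contact_force'])"
```

```text
6.8667 [ 0.558  -0.0827  0.2498] [-3.0007  3.0226  7.3861]
pointer_left 0.83 [ 0.5705 -0.04    0.06  ] [316.1697 234.3034]
mark_left 0.49 [ 0.577  -0.0425  0.0467] [313.8705 237.6952]
pointer_left 0.75 [ 0.5729 -0.0433  0.0603] [315.6129 232.941 ]
mark_left 0.38 [ 0.5743 -0.0417  0.0466] [314.9619 238.2261]
7.1667
[ 0.55796224 -0.08270307  0.24993107] [-3.35173669  3.99050692  8.83391287]
```

View pics/l1.png

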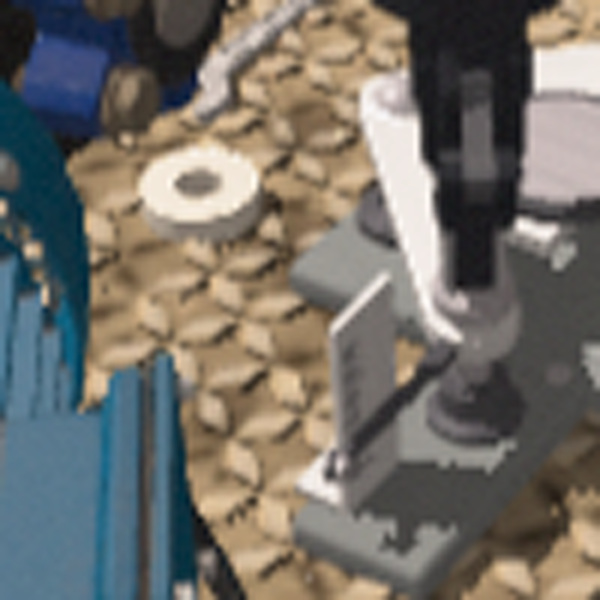

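The pointer is now just above the tab, with its tip near crop (405,385). I'm going down another 6 mm.

>>> play_rows(
  increments=[
    {"offset":[0,0,2],"twist":0,"grip":0},
    {"offset":[0,0,4],"twist":0,"grip":0},
    {"offset":[0,0,6],"twist":0,"grip":0},
    {"offset":[0,0,6],"twist":0,"grip":0},
    {"offset":[0,0,6],"twist":0,"grip":0},
  ],
)

```text
time: 7.58
tool_pos: [0.558, -0.0826, 0.244]
tool_rot: [-0.001, 0.982, 0.191, 0.0]
contact_force: [-2.9, 4.2, 9.4]
gripper_width: 0.001
```

```bash
python3 look.py left 3 l2 && python3 -c "
from plant import manip
s=manip.state();print(s['tool_pos'],s['contact_force'])"
```

```text
7.5833 [ 0.558  -0.0826  0.244 ] [-2.9138  4.2465  9.3702]
pointer_left 0.78 [ 0.5708 -0.0418  0.0534] [316.4106 236.1001]
mark_left 0.53 [ 0.5759 -0.0431  0.0458] [314.4543 237.9562]
pointer_left 0.94 [ 0.5706 -0.0434  0.0521] [316.813 236.127]
mark_left 0.57 [ 0.5751 -0.0414  0.0462] [314.5322 238.4067]
pointer_left 0.91 [ 0.5715 -0.0443  0.055 ] [316.5166 234.7068]
mark_left 0.42 [ 0.5762 -0.0424  0.0477] [314.1967 237.4413]
8.0333
[ 0.55797897 -0.08257048  0.24409854] [-3.587114    4.61994122  8.39107462]
```

View pics/l2.png

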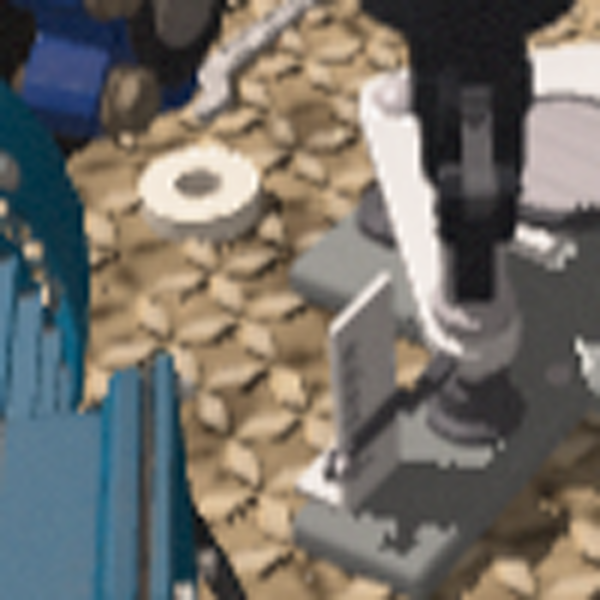

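The pointer tip now meets the tab level near crop (400,405), with an estimated tip height of about 48.5 mm. I'll go 1 mm further and hold.

>>> play_rows(
  increments=[
    {"offset":[0,0,1],"twist":0,"grip":0},
    {"offset":[0,0,1],"twist":0,"grip":0},
    {"offset":[0,0,1],"twist":0,"grip":0},
    {"offset":[0,0,1],"twist":0,"grip":0},
    {"offset":[0,0,1],"twist":0,"grip":0},
  ],
)

```text
time: 8.45
tool_pos: [0.558, -0.0826, 0.2432]
tool_rot: [-0.001, 0.982, 0.191, 0.0]
contact_force: [-4.0, 5.1, 8.8]
gripper_width: 0.002
```

>>> play_rows(
  increments=[
    {"offset":[0,0,0],"twist":0,"grip":0},
    {"offset":[0,0,0],"twist":0,"grip":0},
    {"offset":[0,0,0],"twist":0,"grip":0},
    {"offset":[0,0,0],"twist":0,"grip":0},
    {"offset":[0,0,0],"twist":0,"grip":0},
  ],
)

```text
time: 8.87
tool_pos: [0.558, -0.0826, 0.2431]
tool_rot: [-0.001, 0.982, 0.191, 0.0]
contact_force: [-3.3, 3.8, 9.3]
gripper_width: 0.001
```

>>> play_rows(
  increments=[
    {"offset":[0,0,0],"twist":0,"grip":0},
    {"offset":[0,0,0],"twist":0,"grip":0},
    {"offset":[0,0,0],"twist":0,"grip":0},
    {"offset":[0,0,0],"twist":0,"grip":0},
    {"offset":[0,0,0],"twist":0,"grip":0},
  ],
)

```text
time: 9.28
tool_pos: [0.558, -0.0826, 0.2432]
tool_rot: [-0.001, 0.982, 0.191, 0.0]
contact_force: [-3.9, 5.0, 9.0]
gripper_width: 0.002
```

>>> play_rows(
  increments=[
    {"offset":[0,0,-6],"twist":0,"grip":0},
    {"offset":[0,0,-12],"twist":0,"grip":0},
    {"offset":[0,0,-20],"twist":0,"grip":0},
    {"offset":[0,0,-40],"twist":0,"grip":0},
    {"offset":[0,0,-60],"twist":0,"grip":0},
  ],
)

```text
time: 9.7
tool_pos: [0.5572, -0.0832, 0.3012]
tool_rot: [-0.0, 0.982, 0.191, -0.001]
contact_force: [-0.0, -0.3, 0.2]
gripper_width: -0.002
```

```bash
python3 - <<'E'
from h import *
np.set_printoptions(precision=4,suppress=True)
a=manip.grab_frame("side"); cv2.imwrite("pics/s3.png",a)
for n in("pointer_left","pointer_right","mark_right","mark_right"):
    for d in manip.tip_of(n,"side")[:1]: print(n,d["p"],world("side",d["xyz"]))
s=manip.state(); print(s["time"],s["tool_pos"],s["tool_rot"],s["contact_force"])
q=s["tool_rot"]; f=2*np.arctan2(q[2],q[1]); d=np.array([.5186,-.2483])-s["tool_pos"][:2]
print(f,1000*np.array([d[0]*np.cos(f)+d[1]*np.sin(f),d[0]*np.sin(f)-d[1]*np.cos(f)]))
d=cv2.absdiff(a,cv2.imread("pics/s1.png")).max(2)
for nm,(x,y) in {"scaleL":(305,225),"baseL":(300,245),"seal":(371,332),"tape":(283,201),"bolt":(328,324)}.items(): print(nm,d[y-8:y+8,x-8:x+8].mean())
E
```

```text
pointer_left 0.83 [ 0.5738 -0.0416  0.0745]
pointer_right 0.82 [ 0.5072 -0.2953  0.0707]
mark_right 0.5 [ 0.5591 -0.0784  0.0883]
mark_right 0.5 [ 0.5591 -0.0784  0.0883]
9.95 [ 0.5574 -0.0832  0.3007] [-0.0002  0.9817  0.1907 -0.0006] [ 0.1027  0.2489 -1.2376]
0.38366633142981943 [-97.7639 138.5941]
scaleL 5.6953125
baseL 6.6171875
seal 5.36328125
tape 7.2421875
bolt 5.296875
```

The left corner is back up: its pointer reads as it did at rest, and the surroundings haven't changed. I'm moving over the right pad.

>>> play_rows(
  increments=[
    {"offset":[-23,33,0],"twist":0,"grip":0},
    {"offset":[-46,65,0],"twist":0,"grip":0},
    {"offset":[-69,98,0],"twist":0,"grip":0},
    {"offset":[-90,127,0],"twist":0,"grip":0},
    {"offset":[-98,138,0],"twist":0,"grip":0},
  ],
)

```text
time: 10.37
tool_pos: [0.5169, -0.2511, 0.2999]
tool_rot: [-0.0, 0.982, 0.189, -0.001]
contact_force: [0.0, 0.1, -0.2]
gripper_width: 0.001
```

>>> play_rows(
  increments=[
    {"offset":[0,0,10],"twist":0,"grip":0},
    {"offset":[0,0,22],"twist":0,"grip":0},
    {"offset":[0,0,32],"twist":0,"grip":0},
    {"offset":[0,0,36],"twist":0,"grip":0},
    {"offset":[0,0,36],"twist":0,"grip":0},
  ],
)

```text
time: 10.78
tool_pos: [0.5181, -0.246, 0.2627]
tool_rot: [-0.002, 0.981, 0.192, -0.002]
contact_force: [0.3, 0.3, -0.4]
gripper_width: -0.001
```

```bash
python3 look.py right 3 r0; python3 -c "
from plant import manip
s=manip.state();print(s['tool_pos'],s['contact_force'])"
```

```text
10.7833 [ 0.5181 -0.246   0.2627] [ 0.3268  0.3172 -0.3652]
pointer_right 0.68 [ 0.509  -0.289   0.0713] [374.4417 171.7651]
mark_right 0.49 [ 0.5203 -0.2927  0.0562] [370.0318 175.3936]
pointer_right 0.68 [ 0.5047 -0.2928  0.0678] [376.4487 172.4573]
mark_right 0.48 [ 0.5219 -0.294   0.0569] [369.5444 174.7805]
pointer_right 0.68 [ 0.5066 -0.2909  0.0687] [375.5459 172.4116]
mark_right 0.59 [ 0.5246 -0.2952  0.0589] [368.6433 173.6687]
11.2333
[ 0.51870006 -0.24788865  0.26625942] [-0.37264558 -0.16121845  0.55250939]
```

View pics/r0.png

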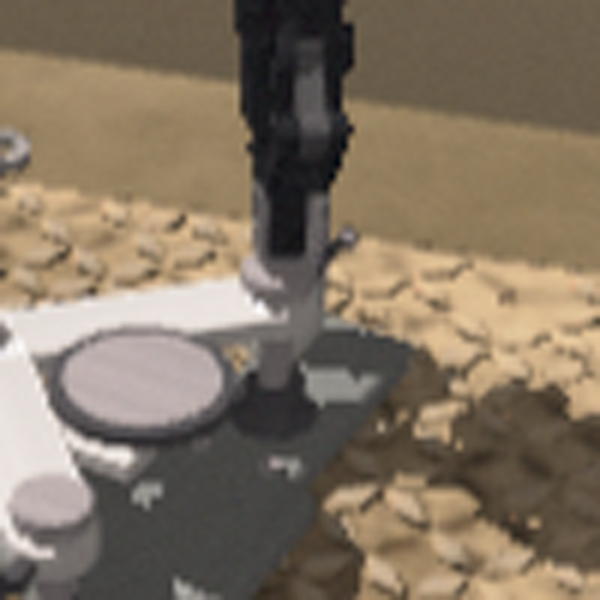

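The fingertips are centred over the right pad, and the tab end shows at crop (345,240). The mark reads about 57.3 mm again, so I'm pressing in stages.

>>> play_rows(
  increments=[
    {"offset":[0,0,4],"twist":0,"grip":0},
    {"offset":[0,0,8],"twist":0,"grip":0},
    {"offset":[0,0,10],"twist":0,"grip":0},
    {"offset":[0,0,10],"twist":0,"grip":0},
    {"offset":[0,0,10],"twist":0,"grip":0},
  ],
)

```text
time: 11.65
tool_pos: [0.5187, -0.2484, 0.2565]
tool_rot: [0.001, 0.982, 0.191, 0.0]
contact_force: [-2.1, -1.0, 5.9]
gripper_width: -0.003
```

>>> play_rows(
  increments=[
    {"offset":[0,0,2],"twist":0,"grip":0},
    {"offset":[0,0,4],"twist":0,"grip":0},
    {"offset":[0,0,5],"twist":0,"grip":0},
    {"offset":[0,0,5],"twist":0,"grip":0},
    {"offset":[0,0,5],"twist":0,"grip":0},
  ],
)

```text
time: 12.07
tool_pos: [0.5186, -0.2486, 0.2518]
tool_rot: [0.001, 0.982, 0.191, -0.0]
contact_force: [-4.0, -1.7, 6.3]
gripper_width: 0.002
```

```bash
python3 look.py right 3 r1; python3 -c "
from plant import manip
s=manip.state();print(s['tool_pos'],s['contact_force'])"
```

```text
12.0667 [ 0.5186 -0.2486  0.2518] [-3.9726 -1.6983  6.3121]
mark_right 0.38 [ 0.5234 -0.2937  0.0564] [368.9243 174.9129]
pointer_right 0.7 [ 0.5071 -0.2909  0.0599] [375.1456 175.3804]
mark_right 0.41 [ 0.522  -0.2928  0.0576] [369.4069 174.7788]
pointer_right 0.64 [ 0.5077 -0.2938  0.0585] [375.1436 175.1922]
mark_right 0.66 [0.4142 0.1168 0.0038] [370.4578 333.4706]
12.5167
[ 0.51857589 -0.2486841   0.25189968] [-3.31614234 -1.78144136  6.96049463]
```

View pics/r1.png

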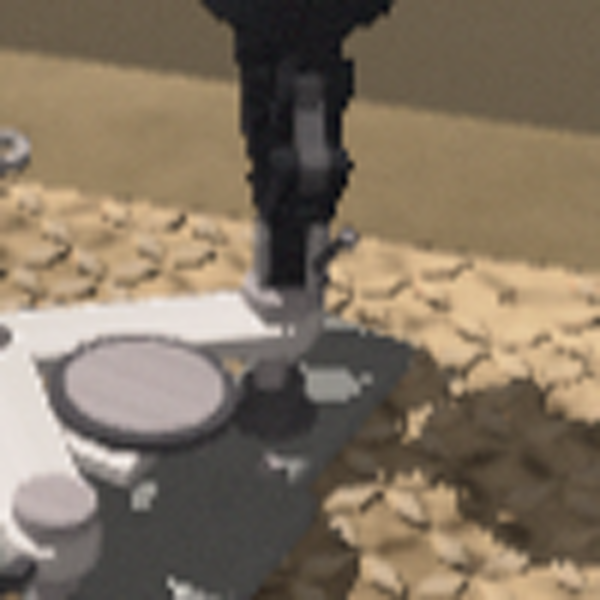

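The tip is at about 58.4 mm against a mark at about 57.2 mm. One more mm, then hold and release.

>>> play_rows(
  increments=[
    {"offset":[0,0,1],"twist":0,"grip":0},
    {"offset":[0,0,1],"twist":0,"grip":0},
    {"offset":[0,0,1],"twist":0,"grip":0},
    {"offset":[0,0,1],"twist":0,"grip":0},
    {"offset":[0,0,1],"twist":0,"grip":0},
  ],
)

```text
time: 12.93
tool_pos: [0.5185, -0.2487, 0.2509]
tool_rot: [0.001, 0.982, 0.191, -0.0]
contact_force: [-3.2, -2.0, 6.9]
gripper_width: 0.001
```

>>> play_rows(
  increments=[
    {"offset":[0,0,0],"twist":0,"grip":0},
    {"offset":[0,0,0],"twist":0,"grip":0},
    {"offset":[0,0,0],"twist":0,"grip":0},
    {"offset":[0,0,0],"twist":0,"grip":0},
    {"offset":[0,0,0],"twist":0,"grip":0},
  ],
)

```text
time: 13.35
tool_pos: [0.5186, -0.2487, 0.2509]
tool_rot: [0.001, 0.982, 0.191, -0.0]
contact_force: [-4.2, -1.8, 7.4]
gripper_width: 0.004
```

>>> play_rows(
  increments=[
    {"offset":[0,0,0],"twist":0,"grip":0},
    {"offset":[0,0,0],"twist":0,"grip":0},
    {"offset":[0,0,0],"twist":0,"grip":0},
    {"offset":[0,0,0],"twist":0,"grip":0},
    {"offset":[0,0,0],"twist":0,"grip":0},
  ],
)

```text
time: 13.77
tool_pos: [0.5186, -0.2487, 0.2509]
tool_rot: [0.001, 0.982, 0.191, -0.0]
contact_force: [-3.6, -1.8, 7.8]
gripper_width: 0.001
```

>>> play_rows(
  increments=[
    {"offset":[0,0,-6],"twist":0,"grip":0},
    {"offset":[0,0,-12],"twist":0,"grip":0},
    {"offset":[0,0,-20],"twist":0,"grip":0},
    {"offset":[0,0,-50],"twist":0,"grip":0},
    {"offset":[0,0,-90],"twist":0,"grip":0},
  ],
)

```text
time: 14.18
tool_pos: [0.5171, -0.2468, 0.3359]
tool_rot: [-0.003, 0.982, 0.191, -0.003]
contact_force: [0.2, -0.4, 0.3]
gripper_width: 0.0
```

>>> play_rows(
  increments=[
    {"offset":[0,0,-20],"twist":0,"grip":0},
    {"offset":[0,0,-30],"twist":0,"grip":0},
    {"offset":[0,0,-30],"twist":0,"grip":0},
    {"offset":[0,0,-30],"twist":0,"grip":0},
    {"offset":[0,0,-30],"twist":0,"grip":0},
  ],
)

```text
time: 14.6
tool_pos: [0.518, -0.2474, 0.367]
tool_rot: [-0.002, 0.982, 0.191, -0.002]
contact_force: [-0.7, -1.4, -0.6]
gripper_width: 0.002
```

```bash
python3 - <<'E'
from h import *
np.set_printoptions(precision=4,suppress=True)
a=manip.grab_frame("side"); cv2.imwrite("pics/s4.png",a)
for n in("pointer_left","pointer_right","seal","bolt_mid","tape"):
    for d in manip.tip_of(n,"side")[:1]: print(n,d["p"],world("side",d["xyz"]))
s=manip.state(); print(s["time"],s["tool_pos"],s["contact_force"])
A=cv2.resize(a[130:280,240:440],(800,600),interpolation=cv2.INTER_CUBIC); cv2.imwrite("pics/end.png",A)
d=cv2.absdiff(a,cv2.imread("pics/s1.png")).max(2)
for nm,(x,y) in {"scaleL":(305,225),"scaleR":(372,165),"baseL":(300,245),"seal":(371,332),"tape":(283,201),"bolt":(328,324)}.items(): print(nm,d[y-8:y+8,x-8:x+8].mean())
E
```

```text
pointer_left 0.84 [ 0.5699 -0.0428  0.075 ]
pointer_right 0.56 [ 0.5091 -0.29    0.0689]
seal 0.71 [0.4143 0.1166 0.0035]
bolt_mid 0.83 [0.4912 0.1264 0.0124]
tape 0.49 [ 0.7137 -0.1818  0.0098]
14.9 [ 0.5184 -0.2478  0.3686] [ 0.3335  0.2844 -0.5326]
scaleL 1.99609375
scaleR 2.09765625
baseL 2.1015625
seal 2.30859375
tape 1.73046875
bolt 2.234375
```

View pics/end.png

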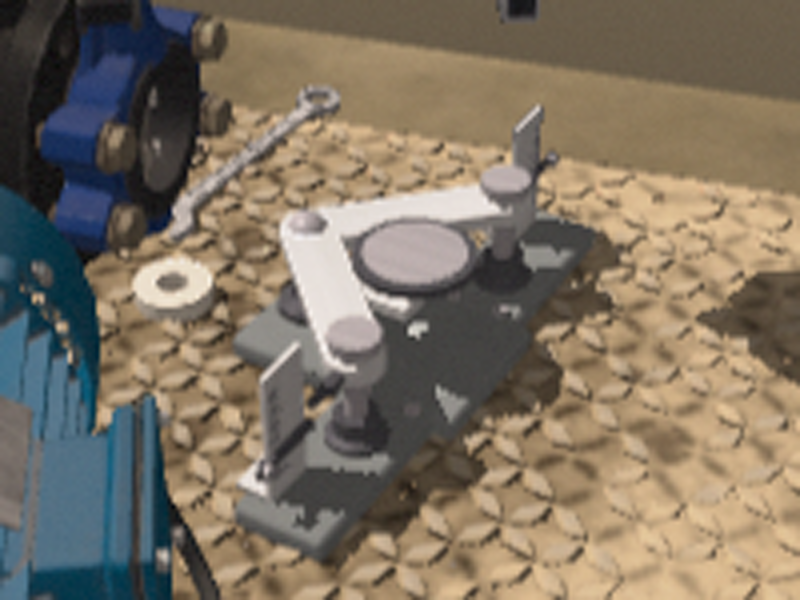

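The final picture matches the first one. The pads are at (353,333) and (505,182), both corners are up, the mount hasn't moved and the arm is clear.

```bash
python3 -c "
from plant import manip
print(manip.job_done())"
```

```text
the job is handed in; nothing more can be done
None
```

I pressed the left corner, let it spring back, then did the same with the right, and handed the job in at about 15 s of the 51 s. No verdict is reported, so success is judged from my own readings.

| Corner | Pad travel | Pointer tip (worked out from pad travel) | Mark (estimated) | Final hold | Push force |
|---|---|---|---|---|---|
| Left | about 17.8 mm | about 47.3 mm | 46.5–48 mm | about 1.2 s | about 9 N |
| Right | about 10 mm | about 57.2 mm | about 57.3 mm | about 1.2 s | about 7 N |

**Last checks:** both corners are back up, and contact force was about zero with the fingers about 11 cm above the pads. The picture around the scales, base, ring, bolt and tape is unchanged from the start.

**Disagreements:** the network reads the left pointer about 4–5 mm too high even at rest (75 mm instead of 70 mm), so I relied on the pad travel for it. A few `mark_right` readings landed on other objects and I dropped them.

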